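Prove a bottle cap's blind bore on the plug gauge and hold it bore up

ROBOT

A 7-joint arm with a two-finger parallel gripper is mounted at the origin on a cart in front of the work surface, level with it; the furniture and walls round the work are solid. World frame = base frame: x ahead of the robot, y to its left, z up, the work surface at z = 0. Lengths are in m, angles in rad, forces in N, time in s.
With the tool pointing down it reaches from about 0.4 to 0.85 m from the base axis. Payload 10.4 kg.
Tool frame: the origin (TCP) lies between the finger pads; the fingertips stand tip_extent ahead of it and the grasp point (between the pads) lies 2 mm behind it (tip_extent is the distance from the TCP to the fingertips, in m); z points along the fingers, y is the direction in which the jaws open and shut (so a half turn about z gives the same grasp; the last joint's range is limited). The gripper opens to 87 mm and grips with 3 to 60 N. Pads are 19 mm wide; open, the fingers measure 117 mm over their backs; the gripper's body (75 mm by 190 mm) begins 51 mm behind the grasp point.
Start: joints at [1.22, 0.332, -0.065, 1.46, 0.022, 1.35, -0.088], TCP at [0.201, -0.592, 0.24] pointing down, gripper open.
Joint ranges: [-2.6, 2.6], [-0.5, 2.12], [-1.47, 1.34], [0.16, 2.42], [-1.27, 4.41], [0.06, 2.06], [-2.6, 2.6]. Speed limits (rad/s): [2.22, 2.22, 2.79, 2.79, 3.14, 3.14, 3.14].

INTERFACE

Orientations are given as a unit quaternion [x, y, z, w].
In Python, from bench import read_state, camera, camera_params, close_job, tip_extent gives the robot as it stands. The module is installed in compiled form; this text tells all that it offers.
- The arm moves only by the tool send_rows, never from a script. Its argument "steps" is a list of rows, each a list of 7 numbers: the turn, a rotation vector about the tool's x, y, z in degrees, then the shift along the tool's x, y, z in m, then the gripper's target within -1 to 1 (shut at 1, half-way at 0, fully open at -1). In form: [[ax, ay, az, x, y, z, jaw], ...]. A call has exactly 10 rows; each row shifts and turns the pose as measured when the row begins, along the tool's axes as they then stand; what a row does not reach is not made up. A row lasts 1/10 s, in which the tool goes at most 50 mm and 8.59 degrees, less where a joint would pass 70% of its speed; a pose out of reach is approached as far as the arm can. A call with a gripper value outside its range is refused whole. The fingers move at their own pace and stop on an object; "force" is the grip in N (left out, the last holds). Time passes only in rows, so rows that do not move let the fingers close, or fill a call up. It gives the time, the measured TCP pose, the force and the opening at its end, in the units of the state.
- read_state(): the state, without advancing time (a new reading comes with each control period).
- camera(name): name is "side" or "top" or "wrist"; returns (picture, depth): 420x560x3 uint8, blue, green, red; 420x560 float32, m along the optical axis (not along the pixel's ray), 0 where there is no reading.
- camera_params(name): a dict with "camera_matrix" (3x3 intrinsics, pixels), "world_from_camera" (4x4, takes a point from camera to world coordinates). Camera axes: x right, y down, z forward; pixel columns grow to the right and rows downward; lengths in m; the calibration is good to about 2 mm. The wrist camera is an equidistant fisheye: a pixel r from the principal point sees the ray r / f radians off the axis. A picture is of the moment at which its call begins: read the wrist's pose just before it. camera_params takes no time and is no camera call; for the wrist camera it gives the pose at the moment of the call.
- close_job(): hands the job in, once; it reports no verdict.
The state is a dict: "time": time; "joint_positions": joint angles; "joint_vel": joint speeds; "joint_torque": joint torques, N m; "ee_pos": TCP position; "eef_rot": TCP orientation; "ft_force": force on the tool from outside, world axes, zero at the start; "torque": the same for the moment, N m; "width": finger opening in m.
Only numpy, scipy, OpenCV 4.12 (cv2) and the standard library are available. Lean on these libraries where they do the work, as an engineer would, in place of code of your own. Each camera call takes 0.05 s, during which the arm holds its last target.

TASK

The square wooden bottle cap looks alike at both ends, but only one end has the deep blind hole for the bottle neck; the other has just a shallow badge recess. Feel for the deep hole on the brass pin of the grey gauge and push the cap fully home on it, then take it off, turn it over and finish holding it in the gripper with the deep hole straight up, at least 20 cm above the table and clear of the gauge. The job finishes while you hold it: do not put it down or let go, and leave the small aluminium flask, the glass vial and the amber jar standing where they are.

Things in the scene. Friction and masses are not known exactly. Their poses are not given: they have to be found in the camera images.
- cap: Square bottle overcap, 46 x 46 mm across, 36 mm long, 90 g: brown wood, 5 mm aluminium trim at each end. Starts lying on a long flat side (46 mm high, its length level). Origin mid shallow end; +z runs along the cap and out of the DEEP end; x, y square to the flat sides. Deep end: round blind hole, 24 mm diameter, 25 mm deep. Other end: same diameter, only 5 mm deep.
- cap_centre (a point): Centre of the cap, 18 mm from either end and 23 mm from each flat side; axes as cap. Set down on an edge of its shallow end with the axis within about 45 degrees of upright, the cap drops onto that end and stands, hole up, to be gripped again across its flat sides.
- cap_mouth (a point): Middle of the cap's deep end, at the mouth of the deep hole, axes as cap.
- gauge: Rigid plug gauge fixed to the table: grey foot 90 x 110 mm, 14 mm high; grey post 34 mm wide, 108 mm high; in its front a steel collar (32 mm diameter, 15 mm long) from which a level brass pin points along the gauge's own -x, roughly to the robot. Pin: 18 mm diameter, 22 mm long, bevelled tip, 85 mm above the table. Origin at table level, z up.
- pin_shoulder (a point): Centre of the collar's front face, where the pin starts (85 mm above the table); axes as gauge. The cap is fully home when its deep end rests against this face; with the shallow end it stops 17 mm earlier.
- pin_tip (a point): Free end of the brass pin, 22 mm in front of the shoulder along the gauge's -x; axes as gauge.
- flask: Bystander: small polished aluminium flask, 41 mm diameter, 106 mm high, loose. Origin at the centre of its underside, z up.
- vial: Bystander: glass vial with white cap, 45 mm diameter, 68 mm high, loose. Origin at the centre of its underside, z up.
- amber_jar: Bystander: low amber jar with cream lid, 54 mm diameter, 32 mm high, loose. Origin at the centre of its underside, z up.

How it is judged:
By the outcome, as a careful person would: the job done as asked, in the order asked, and still so for the second after the job is handed in, while the arm keeps its last pose, push and grip.
It also fails if it takes over 72 s, if anything falls off the work surface, if the arm or the gripper's body presses on something with over 40 N, if the wrist force passes 120 N, or if a joint passes its speed limit or range.

## Working session

There is one attempt and no reset: what is moved stays moved. The work goes in short steps, Python scripts to look and compute and a tool call to move; the robot and the scene stay as the last step left them, time stands still between calls to the robot, and variables do not carry over. Pictures are saved under pics/ and viewed, and the job is handed in when it is done.

Besides the shell and the picture viewer there is one more tool, called after "Call:" as name([rows], argument=value, ...), one row to a line, values as JSON. send_rows: Moves the arm, as the interface text tells. Its arguments: {"type":"object","properties":{"steps":{"type":"array"},"force":{"type":"number"}},"required":["steps"]}

```bash
mkdir -p pics; python3 - <<'E'
from bench import *
import cv2,numpy as np
te=tip_extent() if callable(tip_extent) else tip_extent
print("tip",te)
s=read_state()
for k,v in s.items(): print(k,np.round(v,4))
for n in ["side","top","wrist"]:
    p=camera_params(n); im,d=camera(n)
    cv2.imwrite(f"pics/{n}0.png",im); np.save(f"pics/{n}0.npy",d)
    print(n,np.round(p["camera_matrix"],1).tolist(),np.round(p["world_from_camera"],3).tolist())
E
```

```text
tip 0.017
time 0.0
joint_positions [ 1.2204  0.3329 -0.0647  1.461   0.0216  1.3499 -0.0885]
joint_vel [-0.0008  0.0001 -0.0013 -0.0001  0.001  -0.0011  0.0009]
joint_torque [-7.00000e-04 -6.23249e+01  2.41000e-02 -3.89907e+01 -6.14000e-02
  3.96000e-02  2.00000e-04]
ee_pos [ 0.2011 -0.5914  0.2387]
eef_rot [ 9.866e-01  1.632e-01 -2.000e-04 -7.000e-04]
ft_force [0.0868 0.327  0.9184]
torque [ 0.0168  0.0184 -0.0181]
width 0.0868
side [[481.8, 0.0, 276.5], [0.0, 481.8, 208.1], [0.0, 0.0, 1.0]] [[-0.986, -0.084, 0.142, 0.352], [-0.164, 0.603, -0.781, 0.969], [-0.02, -0.794, -0.608, 0.854], [0.0, 0.0, 0.0, 1.0]]
top [[450.1, 0.0, 271.9], [0.0, 450.1, 209.1], [0.0, 0.0, 1.0]] [[-0.022, -0.997, 0.076, 0.41], [-1.0, 0.023, 0.012, -0.005], [-0.014, -0.076, -0.997, 1.436], [0.0, 0.0, 0.0, 1.0]]
wrist [[325.2, 0.0, 278.8], [0.0, 325.2, 210.4], [0.0, 0.0, 1.0]] [[0.323, -0.918, -0.231, 0.264], [-0.946, -0.313, -0.078, -0.57], [-0.001, 0.244, -0.97, 0.385], [0.0, 0.0, 0.0, 1.0]]
```

View pics/side0.png

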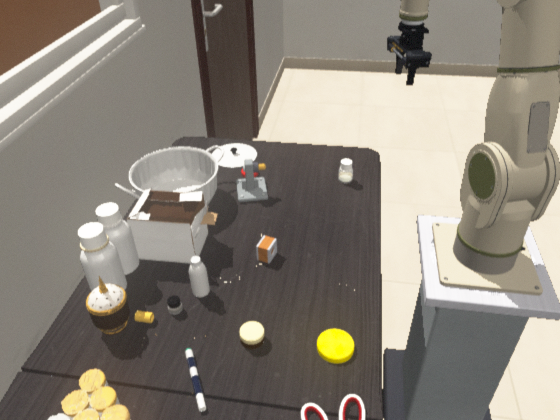

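View pics/top0.png

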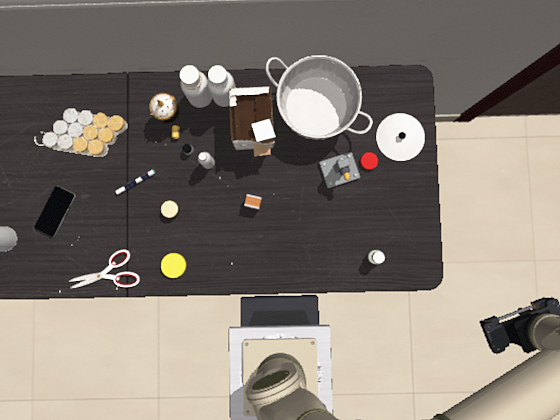

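View pics/wrist0.png

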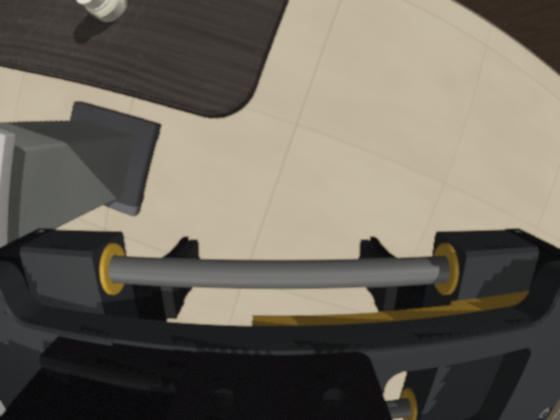

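The side view shows the cap at about (267,248) and the gauge at (252,180). The top view shows the cap at (253,202), the gauge at (340,170), the vial at (377,257), the flask at (206,160) and the jar at (169,209). I'll zoom in and measure.

```bash
python3 - <<'E'
import cv2,numpy as np
t=cv2.imread("pics/top0.png"); s=cv2.imread("pics/side0.png")
a=cv2.resize(t[180:225,225:285],None,fx=6.5,fy=6.5,interpolation=cv2.INTER_CUBIC)
b=cv2.resize(t[140:200,310:390],None,fx=4.9,fy=4.9,interpolation=cv2.INTER_CUBIC)
c=cv2.resize(s[225:270,240:300],None,fx=6.5,fy=6.5,interpolation=cv2.INTER_CUBIC)
d=cv2.resize(s[150:210,220:300],None,fx=4.9,fy=4.9,interpolation=cv2.INTER_CUBIC)
f=lambda x:cv2.resize(x,(390,292))
cv2.imwrite("pics/z0.png",np.vstack([np.hstack([f(a),f(b)]),np.hstack([f(c),f(d)])]))
E
```

```text
(no output)
```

View pics/z0.png

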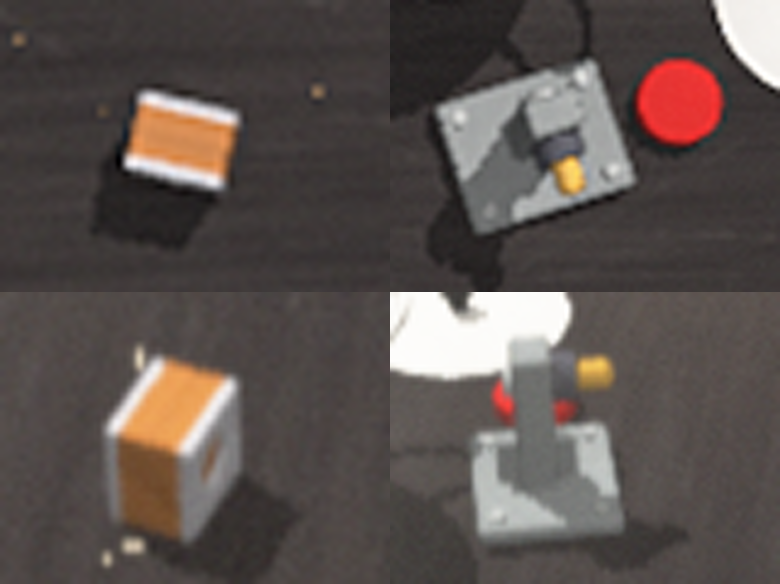

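The side zoom shows the cap's robot-facing end with a hole, too small to judge its depth. The gauge's foot corners and pin are clear in the top zoom. Next I measure both.

```bash
cat > h.py <<'E'
import cv2,numpy as np
from bench import *
def ray(P,uv):
    K=P["camera_matrix"];T=P["world_from_camera"]
    r=np.array([(uv[0]-K[0,2])/K[0,0],(uv[1]-K[1,2])/K[1,1],1.]);return T[:3,3],T[:3,:3]@r
def onz(P,uv,z):
    o,d=ray(P,uv);return o+d*(z-o[2])/d[2]
def proj(P,X):
    T=P["world_from_camera"];K=P["camera_matrix"];c=T[:3,:3].T@(np.array(X)-T[:3,3]);return (K@c/c[2])[:2]
def mask(im,lo,hi,roi):
    x0,y0,x1,y1=roi;m=np.zeros(im.shape[:2],np.uint8)
    m[y0:y1,x0:x1]=cv2.inRange(cv2.cvtColor(im,cv2.COLOR_BGR2HSV),np.array(lo),np.array(hi))[y0:y1,x0:x1];return m
E
python3 - <<'E'
from h import *
P=camera_params("top");S=camera_params("side")
t=cv2.imread("pics/top0.png");s=cv2.imread("pics/side0.png")
# cap top face: bright pixels in ROI
g=cv2.cvtColor(t,cv2.COLOR_BGR2HSV)
m=mask(t,(0,0,110),(180,255,255),(236,188,270,216))
c=max(cv2.findContours(m,0,2)[0],key=cv2.contourArea)
r=cv2.minAreaRect(c);print("cap top",r)
b=cv2.boxPoints(r);w=[onz(P,p+0,0.046) for p in b]
for i in range(4):
    e=w[(i+1)%4]-w[i];print(np.round(w[i],4),"len",round(np.linalg.norm(e),4),"ang",round(np.degrees(np.arctan2(e[1],e[0])),1))
print("ctr",onz(P,r[0],0.046))
mo=mask(t,(5,100,90),(25,255,255),(236,188,270,216));r=cv2.minAreaRect(max(cv2.findContours(mo,0,2)[0],key=cv2.contourArea));print("wood",r,onz(P,r[0],.046))
b=cv2.boxPoints(r);w=[onz(P,p,0.046) for p in b]
for i in range(2):
    e=w[(i+1)%4]-w[i];print("len",round(np.linalg.norm(e),4),"ang",round(np.degrees(np.arctan2(e[1],e[0])),1))
# pin brass top
mp=mask(t,(15,120,90),(35,255,255),(335,160,360,185));r=cv2.minAreaRect(max(cv2.findContours(mp,0,2)[0],key=cv2.contourArea));print("pin",r,onz(P,r[0],.09))
ms=mask(s,(15,120,90),(35,255,255),(250,155,275,175));rs=cv2.minAreaRect(max(cv2.findContours(ms,0,2)[0],key=cv2.contourArea));print("pin side",rs)
o1,d1=ray(P,r[0]);o2,d2=ray(S,rs[0])
A=np.c_[d1,-d2];k=np.linalg.lstsq(A,o2-o1,rcond=None)[0];print(o1+k[0]*d1,o2+k[1]*d2)
# foot
x0,y0=310,140
f=lambda u,v:(310+(u-390)*80/390,140+v*60/292)
q=[f(437,104),f(594,60),f(637,184),f(480,236)]
w=[onz(P,p,0.014) for p in q]
for i in range(4):
    e=w[(i+1)%4]-w[i];print("foot",np.round(w[i],4),"len",round(np.linalg.norm(e),4),"ang",round(np.degrees(np.arctan2(e[1],e[0])),1))
print(np.mean(w,0))
for n,p,z in [("vial",(377,257),.068),("flask",(205,158),.1),("jar",(169,209),.032)]:print(n,onz(P,p,z))
E
```

```text
cap top ((252.48822021484375, 201.05291748046875), (15.727459907531738, 12.690433502197266), 12.528807640075684)
[0.5293 0.0992 0.046 ] len 0.0395 ang -13.5
[0.5677 0.0899 0.046 ] len 0.0489 ang -103.9
[0.556  0.0425 0.046 ] len 0.0395 ang 166.3
[0.5176 0.0518 0.046 ] len 0.0488 ang 76.1
ctr [0.54262565 0.07082961 0.046     ]
wood ((252.544921875, 200.9718780517578), (16.03997802734375, 7.345410346984863), 12.994616508483887) [0.54287396 0.0706488  0.046     ]
len 0.0229 ang -14.0
len 0.0499 ang -104.4
pin ((346.1551818847656, 175.637939453125), (6.870728015899658, 4.642383575439453), 68.19859313964844) [ 0.60853988 -0.21498607  0.09      ]
pin side ((261.5500183105469, 166.1500244140625), (5.692099571228027, 6.640782833099365), 71.56504821777344)
[ 0.60952689 -0.21602699  0.08331435] [ 0.61032223 -0.21591912  0.08341497]
foot [ 0.6677 -0.1441  0.014 ] len 0.1068 ang -75.6
foot [ 0.6943 -0.2475  0.014 ] len 0.0863 ang -163.2
foot [ 0.6117 -0.2726  0.014 ] len 0.1079 ang 107.1
foot [ 0.58   -0.1694  0.014 ] len 0.0913 ang 16.1
[ 0.63841739 -0.2083864   0.014     ]
vial [ 0.36236838 -0.30251461  0.068     ]
flask [0.67089397 0.20830388 0.1       ]
jar [0.52511968 0.33413498 0.032     ]
```

Cap centre is about (0.543, 0.071), axis at −13.5°. Gauge yaw is about 16°, with the pin centre at (0.610, −0.215, 0.084). The foot centre lies on the pin line, and the sizes match the ones given. Next I move above the cap.

Call:
send_rows([
  [0,0,0,0.027,-0.026,0,-1],
  [0,0,0,0.027,-0.026,0,-1],
  [0,0,0,0.027,-0.026,0,-1],
  [0,0,0,0.027,-0.026,0,-1],
  [0,0,0,0.027,-0.026,0,-1],
  [0,0,0,0.027,-0.026,0,-1],
  [0,0,0,0.027,-0.026,0,-1],
  [0,0,0,0.027,-0.026,0,-1],
  [0,0,0,0.027,-0.026,0,-1],
  [0,0,0,0.027,-0.026,0,-1],
], force=30)

```text
time: 1.15
ee_pos: [0.3747, -0.2493, 0.2356]
eef_rot: [0.987, 0.158, -0.002, -0.002]
ft_force: [0.0, -0.2, 0.1]
width: 0.0871
```

```bash
cat >> h.py <<'E'
from scipy.spatial.transform import Rotation as R
def down(yaw): # tool down, tool x at yaw deg
    y=np.radians(yaw);x=np.array([np.cos(y),np.sin(y),0]);z=np.array([0,0,-1.]);return R.from_matrix(np.c_[x,np.cross(z,x),z])
def delta(pos,rot):
    s=read_state();r=R.from_quat(s["eef_rot"]);rv=(r.inv()*rot).as_rotvec(degrees=True);sh=r.inv().apply(np.array(pos)-s["ee_pos"])
    print("t",s["time"],"pos",np.round(s["ee_pos"],4),"rotvec",np.round(rv,2),"shift",np.round(sh,4),"j",np.round(s["joint_positions"],2),"w",round(s["width"],4),"F",np.round(s["ft_force"],1))
E
python3 -c "
from h import *
delta([.543,.071,.2],down(-13.5))"
```

```text
t 1.15 pos [ 0.3747 -0.2493  0.2356] rotvec [-0.15  0.29 31.74] shift [ 0.2602 -0.2514  0.0355] j [ 0.87 -0.03 -0.37  1.88 -0.01  1.29 -0.75] w 0.0871 F [ 0.  -0.2  0.1]
```

Call:
send_rows([
  [0,0,0,0.026,-0.025,0,-1],
  [0,0,0,0.026,-0.025,0,-1],
  [0,0,0,0.026,-0.025,0,-1],
  [0,0,0,0.026,-0.025,0,-1],
  [0,0,0,0.026,-0.025,0,-1],
  [0,0,0,0.026,-0.025,0,-1],
  [0,0,0,0.026,-0.025,0,-1],
  [0,0,0,0.026,-0.025,0,-1],
  [0,0,0,0.026,-0.025,0,-1],
  [0,0,0,0.026,-0.025,0,-1],
])

```text
time: 2.15
ee_pos: [0.5473, 0.0835, 0.2348]
eef_rot: [0.988, 0.158, -0.002, -0.0]
ft_force: [1.8, -0.0, -0.2]
width: 0.0874
```

Call:
send_rows([
  [0,0,5,0,0,0,-1],
  [0,0,5,0,0,0,-1],
  [0,0,5,0,0,0,-1],
  [0,0,5,0,0,0,-1],
  [0,0,5,0,0,0,-1],
  [0,0,5,0,0,0,-1],
  [0,0,2,0,0,0,-1],
  [0,0,0,0,0,0,-1],
  [0,0,0,0,0,0,-1],
  [0,0,0,0,0,0,-1],
])

```text
time: 3.15
ee_pos: [0.5466, 0.0907, 0.2317]
eef_rot: [0.992, -0.126, -0.006, -0.001]
ft_force: [0.3, 0.1, 0.5]
width: 0.0871
```

```bash
python3 -c "
from h import *
delta([.543,.071,.06],down(-13.5))
p=camera_params('wrist');import pickle;pickle.dump(p,open('pics/w1.pkl','wb'))
im,d=camera('wrist');cv2.imwrite('pics/w1.png',im);np.save('pics/w1.npy',d)
"
```

```text
t 3.15 pos [0.5466 0.0907 0.2317] rotvec [-0.06  0.64 -1.  ] shift [0.0034 0.0202 0.1717] j [ 0.32  0.25 -0.66  1.63  0.15  1.33 -2.18] w 0.0871 F [0.3 0.1 0.5]
```

View pics/w1.png

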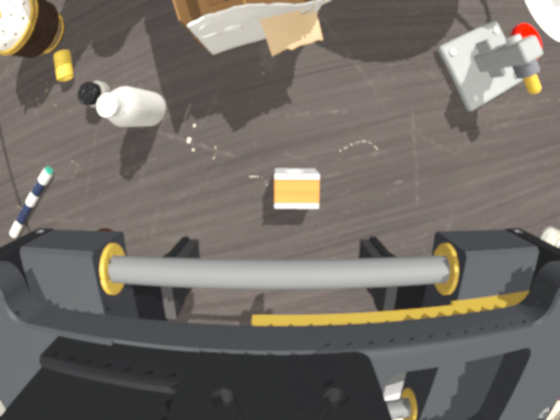

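The wrist view shows the cap square to the jaws at about (297,190). I'll refine the position from the wood patch.

```bash
cat >> h.py <<'E'
def wray(P,uv):
    K=P["camera_matrix"];T=P["world_from_camera"]
    x=(uv[0]-K[0,2]);y=(uv[1]-K[1,2]);r=np.hypot(x,y);th=r/K[0,0]
    d=np.array([np.sin(th)*x/r,np.sin(th)*y/r,np.cos(th)]);return T[:3,3],T[:3,:3]@d
def wz(P,uv,z):
    o,d=wray(P,uv);return o+d*(z-o[2])/d[2]
E
python3 - <<'E'
from h import *
import pickle
P=pickle.load(open('pics/w1.pkl','rb'));im=cv2.imread('pics/w1.png')
m=mask(im,(5,100,90),(25,255,255),(260,160,335,225))
c=max(cv2.findContours(m,0,2)[0],key=cv2.contourArea)
r=cv2.minAreaRect(c);print(r,np.array(c).reshape(-1,2).min(0),c.reshape(-1,2).max(0))
b=cv2.boxPoints(r);w=[wz(P,p,.046) for p in b]
for i in range(4):
    e=w[(i+1)%4]-w[i];print(np.round(w[i],4),"len",round(np.linalg.norm(e),4),"ang",round(np.degrees(np.arctan2(e[1],e[0])),1))
print(np.mean(w,0))
cv2.imwrite('pics/w1z.png',cv2.resize(im[155:225,250:345],None,fx=7,fy=7,interpolation=cv2.INTER_CUBIC))
# pin
mp=mask(im,(15,120,90),(35,255,255),(515,60,555,100));r=cv2.minAreaRect(max(cv2.findContours(mp,0,2)[0],key=cv2.contourArea));print(r,wz(P,r[0],.088))
E
```

```text
((296.0, 191.0), (22.0, 46.0), 90.0) [273 180] [319 202]
[0.5614 0.093  0.046 ] len 0.0476 ang -104.3
[0.5497 0.0469 0.046 ] len 0.0234 ang 167.1
[0.5269 0.0522 0.046 ] len 0.0483 ang 75.6
[0.5389 0.0989 0.046 ] len 0.0233 ang -14.7
[0.54419132 0.07277263 0.046     ]
((532.8561401367188, 84.61642456054688), (17.90729522705078, 14.513101577758789), 69.44395446777344) [ 0.60805181 -0.21381184  0.088     ]
```

View pics/w1z.png

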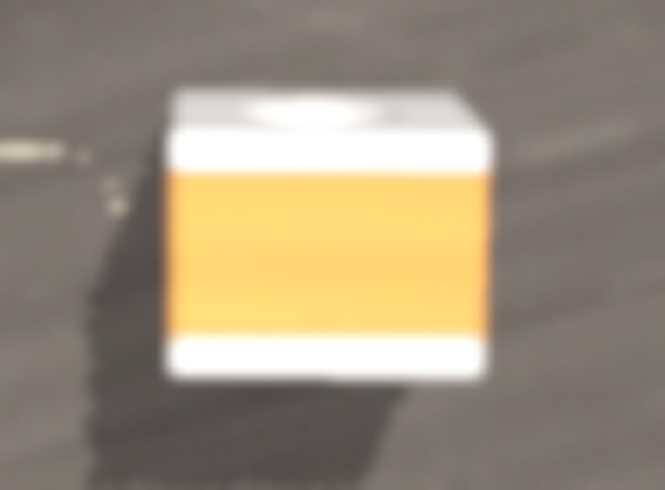

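```bash
python3 -c "
from h import *
delta([.5435,.0718,.027],down(-14.2))"
```

```text
t 3.2 pos [0.5466 0.0907 0.2317] rotvec [-0.06  0.64 -0.31] shift [0.004  0.0193 0.2047] j [ 0.32  0.25 -0.66  1.63  0.15  1.33 -2.18] w 0.0875 F [ 0.5  0.4 -0.5]
```

Call:
send_rows([
  [0,0.6,0,0.002,0.01,0.02,-1],
  [0,0,0,0.002,0.009,0.02,-1],
  [0,0,0,0,0,0.02,-1],
  [0,0,0,0,0,0.02,-1],
  [0,0,0,0,0,0.02,-1],
  [0,0,0,0,0,0.02,-1],
  [0,0,0,0,0,0.02,-1],
  [0,0,0,0,0,0,-1],
  [0,0,0,0,0,0,-1],
  [0,0,0,0,0,0,-1],
])

```text
time: 4.2
ee_pos: [0.5469, 0.0707, 0.0889]
eef_rot: [0.992, -0.124, 0.001, -0.001]
ft_force: [-1.4, 0.0, -0.3]
width: 0.0871
```

```bash
python3 -c "
from h import *
delta([.5435,.0718,.027],down(-14.2))"
```

```text
t 4.2 pos [0.5469 0.0707 0.0889] rotvec [-0.14 -0.15 -0.01] shift [-0.0037 -0.0001  0.0619] j [ 0.31  0.37 -0.62  1.8   0.25  1.04 -2.22] w 0.0871 F [-1.4  0.  -0.3]
```

Call:
send_rows([
  [0,0,0,-0.003,0,0.015,-1],
  [0,0,0,-0.001,0,0.015,-1],
  [0,0,0,0,0,0.015,-1],
  [0,0,0,0,0,0.012,-1],
  [0,0,0,0,0,0.004,-1],
  [0,0,0,0,0,0,-1],
  [0,0,0,0,0,0,1],
  [0,0,0,0,0,0,1],
  [0,0,0,0,0,0,1],
  [0,0,0,0,0,0,1],
], force=30)

```text
time: 5.2
ee_pos: [0.5445, 0.0722, 0.0249]
eef_rot: [0.992, -0.124, 0.003, -0.001]
ft_force: [0.2, 0.8, -0.5]
width: 0.0629
```

Call:
send_rows([
  [0,0,0,0,0,0,1],
  [0,0,0,0,0,0,1],
  [0,0,0,0,0,0,1],
  [0,0,0,0,0,-0.015,1],
  [0,0,0,0,0,-0.02,1],
  [0,0,0,0,0,-0.02,1],
  [0,0,0,0,0,-0.02,1],
  [0,0,0,0,0,-0.02,1],
  [0,0,0,0,0,0,1],
  [0,0,0,0,0,0,1],
])

```text
time: 6.2
ee_pos: [0.5437, 0.0726, 0.1289]
eef_rot: [0.992, -0.123, 0.004, -0.002]
ft_force: [-0.3, -0.2, -1.4]
width: 0.046
```

```bash
python3 -c "
from h import *
s=read_state();delta(s['ee_pos'],down(16))
for n in ['side','wrist']:
  im,d=camera(n);cv2.imwrite('pics/%s2.png'%n,im)
im=cv2.imread('pics/side2.png');cv2.imwrite('pics/s2z.png',cv2.resize(im[180:290,200:340],None,fx=5,fy=5,interpolation=cv2.INTER_CUBIC))
"
```

```text
t 6.2 pos [0.5437 0.0726 0.1289] rotvec [ -0.12  -0.51 -30.13] shift [0. 0. 0.] j [ 0.33  0.32 -0.64  1.78  0.21  1.1  -2.19] w 0.046 F [-0.3 -0.2 -1.4]
```

View pics/s2z.png

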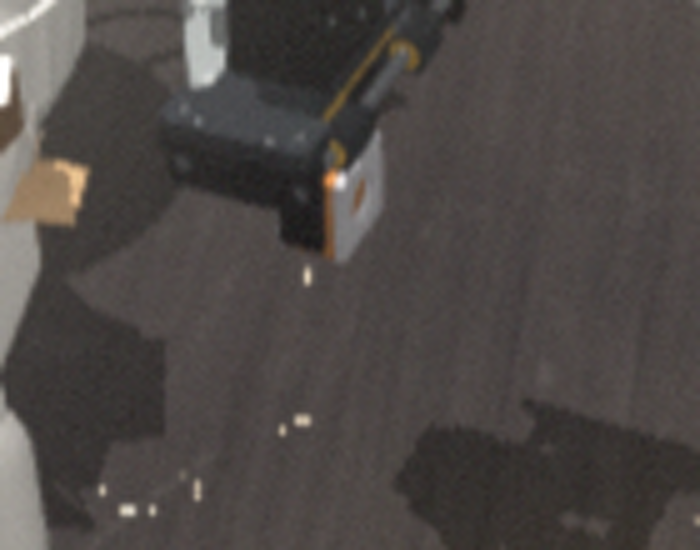

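View pics/wrist2.png

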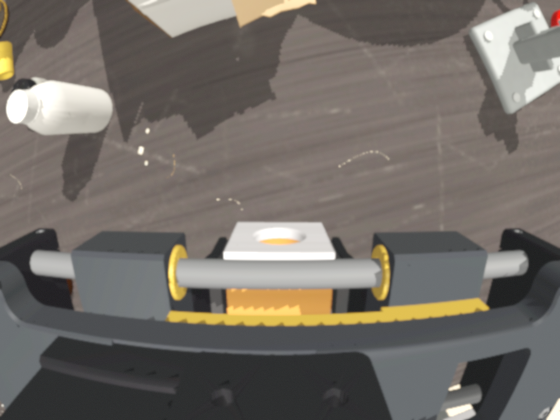

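The cap is gripped at 46 mm and lifted. The wrist view shows the far-end hole at (278,237), so I'll zoom on it to guess the depth.

```bash
python3 -c "
import cv2
im=cv2.imread('pics/wrist2.png');cv2.imwrite('pics/w2z.png',cv2.resize(im[215:270,215:345],None,fx=6,fy=6,interpolation=cv2.INTER_CUBIC))
"
```

```text
(no output)
```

View pics/w2z.png

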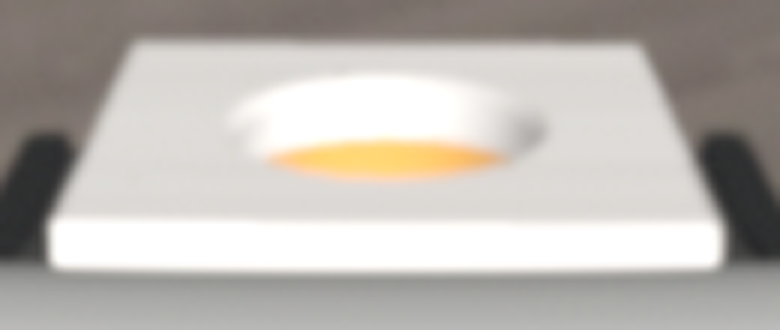

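```bash
python3 -c "
from h import *
s=read_state();P=camera_params('wrist');im,d=camera('wrist')
r=R.from_quat(s['eef_rot']);K=P['camera_matrix']
for v in range(226,250,2):
  o,dd=wray(P,(278,v));T=P['world_from_camera'];c=T[:3,:3].T@dd
  X=o+dd*d[v,278]/c[2];t=r.inv().apply(X-s['ee_pos'])
  print(v,im[v,278],round(float(d[v,278]),4),np.round(t,4))
"
```

```text
226 [218 222 225] 0.1702 [ 0.0174 -0.0003  0.0173]
228 [254 255 255] 0.1685 [ 0.0169 -0.0003  0.0154]
230 [255 255 255] 0.1666 [ 0.0164 -0.0003  0.0132]
232 [255 255 255] 0.168 [ 0.015  -0.0003  0.0144]
234 [255 255 255] 0.1686 [ 0.0138 -0.0003  0.0147]
236 [255 255 255] 0.1677 [ 0.0131 -0.0003  0.0136]
238 [187 233 255] 0.1678 [ 0.012  -0.0003  0.0134]
240 [117 215 255] 0.1679 [ 0.011  -0.0003  0.0133]
242 [118 215 255] 0.1689 [ 0.0096 -0.0003  0.0139]
244 [173 216 255] 0.1694 [ 0.0085 -0.0003  0.0141]
246 [213 217 224] 0.1394 [ 0.0179 -0.0003 -0.0144]
248 [213 216 219] 0.1385 [ 0.0174 -0.0003 -0.0155]
```

The depth inside the far hole runs past 5 mm (wall points down to about 9 mm), so the far end is probably the deep one. I'll present it to the pin at yaw 16°.

Call:
send_rows([
  [0,0,-6,0,0,0,1],
  [0,0,-6,0,0,0,1],
  [0,0,-6,0,0,0,1],
  [0,0,-6,0,0,0,1],
  [0,0,-6,0,0,0,1],
  [0,0,0,-0.009,0.03,0,1],
  [0,0,0,-0.009,0.03,0,1],
  [0,0,0,-0.009,0.03,0,1],
  [0,0,0,-0.009,0.03,0,1],
  [0,0,0,-0.009,0.03,0,1],
])

```text
time: 7.35
ee_pos: [0.5395, -0.0828, 0.1179]
eef_rot: [0.988, 0.155, -0.004, -0.004]
ft_force: [0.1, 0.5, -1.0]
width: 0.0459
```

```bash
python3 -c "
from h import *
delta([.5408,-.2348,.12],down(16))"
```

```text
t 7.35 pos [ 0.5395 -0.0828  0.1179] rotvec [-0.53  0.33  1.83] shift [-0.0453  0.145  -0.0033] j [ 0.63  0.34 -0.65  1.78  0.22  1.1  -1.36] w 0.0459 F [ 0.1  0.5 -1. ]
```

Call:
send_rows([
  [-0.5,0.3,1.8,-0.009,0.024,-0.003,1],
  [0,0,0,-0.009,0.024,-0.001,1],
  [0,0,0,-0.009,0.024,-0.001,1],
  [0,0,0,-0.009,0.024,-0.001,1],
  [0,0,0,-0.009,0.024,-0.001,1],
  [0,0,0,0,0.022,-0.001,1],
  [0,0,0,0,0,0,1],
  [0,0,0,0,0,0,1],
  [0,0,0,0,0,0,1],
  [0,0,0,0,0,0,1],
])

```text
time: 8.35
ee_pos: [0.5293, -0.2406, 0.116]
eef_rot: [0.991, 0.136, -0.007, -0.004]
ft_force: [-0.3, 0.4, -0.5]
width: 0.0459
```

```bash
python3 -c "
from h import *
import pickle
delta([.5408,-.2348,.087],down(16))
s=read_state();P=camera_params('wrist');im,d=camera('wrist');cv2.imwrite('pics/w3.png',im);pickle.dump((s,P,d),open('pics/w3.pkl','wb'))
im,d=camera('top');cv2.imwrite('pics/t3.png',im)
"
```

```text
t 8.35 pos [ 0.5293 -0.2406  0.116 ] rotvec [-0.58  0.74 -0.35] shift [ 0.013  -0.0022  0.0289] j [ 0.8   0.41 -0.56  1.69  0.23  1.13 -1.12] w 0.0459 F [-0.3  0.4 -0.5]
```

View pics/w3.png

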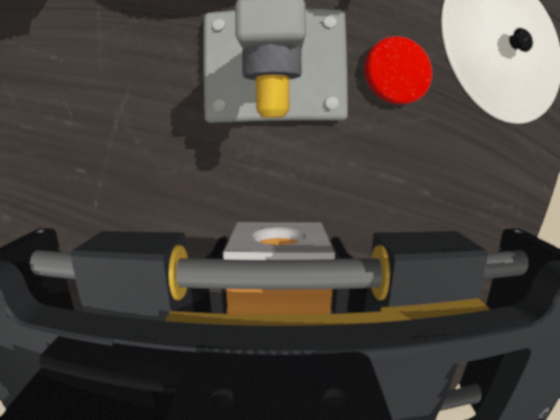

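The wrist view shows the pin at (272,95) just ahead of the cap, whose hole is at (278,237). I'll measure the pin in the tool frame using depth.

```bash
cat > pin.py <<'E'
from h import *
import sys
def pin(im,d,s,P,roi=(225,60,320,130)):
    r=R.from_quat(s['eef_rot']);T=P['world_from_camera']
    m=mask(im,(15,120,60),(35,255,255),roi)
    vs=np.nonzero(m.sum(1)>255*8)[0];print("rows",vs.min(),vs.max())
    for v in range(vs.min(),vs.max()+1,4):
        us=np.nonzero(m[v])[0];
        out=[]
        for u in (us.min()-.5,us.max()+.5,):
            pass
        # edges: silhouette at height of pin axis 0.085 (world)
        L=wz(P,(us.min()-.5,v),.087);Rr=wz(P,(us.max()+.5,v),.087);c=(L+Rr)/2
        um=int(round(us.mean()));o,dd=wray(P,(um,v));k=d[v,um]/(T[:3,:3].T@dd)[2];top=o+dd*k
        print(v,us.min(),us.max(),"w",round(np.linalg.norm(L-Rr),4),"tool",np.round(r.inv().apply(c-s['ee_pos']),4),"world",np.round(c,4),"top",np.round(top,4))
    ut=im.shape
if __name__=="__main__":
    import pickle
    s,P,d=pickle.load(open('pics/w3.pkl','rb'));pin(cv2.imread('pics/w3.png'),d,s,P)
    # foot edges
E
python3 pin.py
```

```text
rows 74 116
74 267 282 w 0.0084 tool [ 0.0971 -0.002   0.0278] world [ 0.6218 -0.2123  0.087 ] top [ 0.6205 -0.2126  0.0955]
78 256 288 w 0.0174 tool [ 0.0949 -0.0033  0.0278] world [ 0.6194 -0.2116  0.087 ] top [ 0.6185 -0.2121  0.0936]
82 256 288 w 0.0174 tool [ 0.0928 -0.0033  0.0279] world [ 0.6173 -0.2122  0.087 ] top [ 0.6163 -0.2128  0.0951]
86 256 288 w 0.0174 tool [ 0.0906 -0.0033  0.0279] world [ 0.6152 -0.2128  0.087 ] top [ 0.6143 -0.2133  0.0944]
90 256 288 w 0.0174 tool [ 0.0884 -0.0033  0.0279] world [ 0.6131 -0.2134  0.087 ] top [ 0.6124 -0.2138  0.0941]
94 256 288 w 0.0174 tool [ 0.0862 -0.0033  0.028 ] world [ 0.611 -0.214  0.087] top [ 0.6102 -0.2145  0.0958]
98 256 288 w 0.0174 tool [ 0.0841 -0.0033  0.028 ] world [ 0.6089 -0.2145  0.087 ] top [ 0.6083 -0.215   0.0951]
102 257 288 w 0.0169 tool [ 0.0819 -0.003   0.028 ] world [ 0.6069 -0.2154  0.087 ] top [ 0.6064 -0.2155  0.0933]
106 257 288 w 0.0169 tool [ 0.0798 -0.003   0.028 ] world [ 0.6049 -0.216   0.087 ] top [ 0.6043 -0.2161  0.0958]
110 258 287 w 0.0158 tool [ 0.0776 -0.003   0.0281] world [ 0.6028 -0.2165  0.087 ] top [ 0.6024 -0.2166  0.094 ]
114 260 284 w 0.0132 tool [ 0.0754 -0.0033  0.0281] world [ 0.6006 -0.2169  0.087 ] top [ 0.6004 -0.2171  0.0933]
```

Call:
send_rows([
  [-0.5,0.7,0,0,-0.003,0.01,1],
  [0,0,0,0,0,0.01,1],
  [0,0,0,0,0,0.008,1],
  [0,0,0,0.01,0,0,1],
  [0,0,0,0.01,0,0,1],
  [0,0,0,0.01,0,0,1],
  [0,0,0,0.01,0,0,1],
  [0,0,0,0,0,0,1],
  [0,0,0,0,0,0,1],
  [0,0,0,0,0,0,1],
])

```text
time: 9.45
ee_pos: [0.5727, -0.2237, 0.0881]
eef_rot: [0.99, 0.138, 0.001, -0.0]
ft_force: [-0.6, -0.4, -1.6]
width: 0.0459
```

```bash
python3 -c "
from pin import *
import pickle
delta([.5408,-.2348,.087],down(15.7))
s=read_state();P=camera_params('wrist');im,d=camera('wrist');cv2.imwrite('pics/w4.png',im);pickle.dump((s,P,d),open('pics/w4.pkl','wb'))
pin(im,d,s,P,(225,60,320,225))
im,d=camera('side');cv2.imwrite('pics/s4.png',cv2.resize(im[130:220,200:320],None,fx=5,fy=5,interpolation=cv2.INTER_CUBIC))
"
```

```text
t 9.45 pos [ 0.5727 -0.2237  0.0881] rotvec [-0.03 -0.08  0.15] shift [-0.0337  0.0019  0.001 ] j [ 0.73  0.49 -0.55  1.63  0.28  1.09 -1.19] w 0.0459 F [-0.6 -0.4 -1.6]
rows 173 218
173 263 298 w 0.0164 tool [0.0473 0.0012 0.0011] world [ 0.6186 -0.2119  0.087 ] top [ 0.6194 -0.2114  0.0943]
177 262 299 w 0.0173 tool [0.0455 0.0012 0.0011] world [ 0.6168 -0.2124  0.087 ] top [ 0.618  -0.2118  0.096 ]
181 263 299 w 0.0169 tool [0.0436 0.0014 0.0011] world [ 0.6151 -0.2132  0.087 ] top [ 0.6161 -0.2128  0.0942]
185 262 299 w 0.0174 tool [0.0418 0.0012 0.0011] world [ 0.6132 -0.2135  0.087 ] top [ 0.6144 -0.2129  0.0944]
189 261 301 w 0.0189 tool [0.0399 0.0014 0.0011] world [ 0.6115 -0.2142  0.087 ] top [ 0.6128 -0.2138  0.0944]
193 261 300 w 0.0184 tool [0.038  0.0012 0.0011] world [ 0.6096 -0.2145  0.087 ] top [ 0.6108 -0.2139  0.0938]
197 262 300 w 0.018 tool [0.0361 0.0014 0.0011] world [ 0.6079 -0.2152  0.087 ] top [ 0.6093 -0.2148  0.0941]
201 262 300 w 0.0181 tool [0.0342 0.0014 0.0011] world [ 0.6061 -0.2157  0.087 ] top [ 0.6076 -0.2153  0.0943]
205 262 300 w 0.0181 tool [0.0323 0.0014 0.0011] world [ 0.6042 -0.2163  0.087 ] top [ 0.606  -0.2157  0.0949]
209 263 298 w 0.0168 tool [0.0304 0.0012 0.0011] world [ 0.6023 -0.2166  0.087 ] top [ 0.6041 -0.2158  0.0946]
213 266 295 w 0.014 tool [0.0285 0.0012 0.0011] world [ 0.6005 -0.2171  0.087 ] top [ 0.6021 -0.2164  0.0939]
217 271 291 w 0.0098 tool [0.0266 0.0014 0.0011] world [ 0.5987 -0.2179  0.087 ] top [ 0.6004 -0.2173  0.0935]
```

View pics/w4.png

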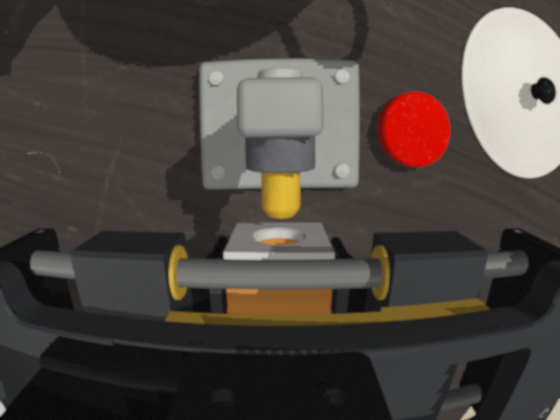

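View pics/s4.png

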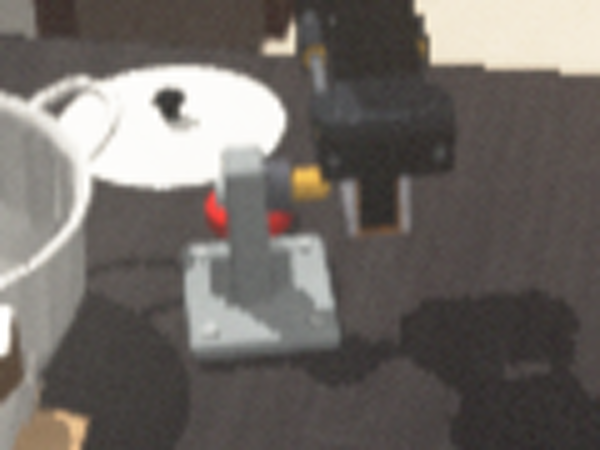

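Aligned to within 1.5 mm, with about 8 mm to the tip and 30 mm to the shoulder. I'll correct the offset and feel forward.

Call:
send_rows([
  [0,0,0,0,0.0015,0.001,1],
  [0,0,0,0.004,0,0,1],
  [0,0,0,0.004,0,0,1],
  [0,0,0,0.004,0,0,1],
  [0,0,0,0.004,0,0,1],
  [0,0,0,0.004,0,0,1],
  [0,0,0,0.004,0,0,1],
  [0,0,0,0,0,0,1],
  [0,0,0,0,0,0,1],
  [0,0,0,0,0,0,1],
])

```text
time: 10.55
ee_pos: [0.5977, -0.2189, 0.087]
eef_rot: [0.991, 0.137, 0.0, -0.0]
ft_force: [0.6, 0.6, -1.1]
width: 0.0462
```

```bash
python3 -c "
from pin import *
delta([.5727,-.2237,.087],down(15.7))"
```

```text
t 10.55 pos [ 0.5977 -0.2189  0.087 ] rotvec [-0.01 -0.05  0.09] shift [-0.0254 -0.0022  0.    ] j [ 0.69  0.54 -0.54  1.57  0.3   1.11 -1.22] w 0.0462 F [ 0.6  0.6 -1.1]
```

It advanced 25 mm with no force, well past the shallow-end stop at about 13 mm, so this is the deep hole. Next I push it home.

Call:
send_rows([
  [0,0,0,0.003,0,0,1],
  [0,0,0,0.003,0,0,1],
  [0,0,0,0.003,0,0,1],
  [0,0,0,0.003,0,0,1],
  [0,0,0,0.003,0,0,1],
  [0,0,0,0.003,0,0,1],
  [0,0,0,0.003,0,0,1],
  [0,0,0,0.003,0,0,1],
  [0,0,0,0.003,0,0,1],
  [0,0,0,0.003,0,0,1],
])

```text
time: 11.55
ee_pos: [0.6051, -0.2179, 0.0849]
eef_rot: [0.991, 0.133, -0.026, -0.0]
ft_force: [-17.0, 1.2, 10.8]
width: 0.0458
```

```bash
python3 -c "
from pin import *
delta([.5727,-.2237,.087],down(15.7))
im,d=camera('wrist');cv2.imwrite('pics/w5.png',im)
im,d=camera('side');cv2.imwrite('pics/s5.png',cv2.resize(im[130:220,200:320],None,fx=5,fy=5,interpolation=cv2.INTER_CUBIC))
"
```

```text
t 11.55 pos [ 0.6051 -0.2179  0.0849] rotvec [-0.45  2.95 -0.36] shift [-0.0328 -0.0029 -0.0004] j [ 0.65  0.58 -0.52  1.51  0.32  1.19 -1.24] w 0.0458 F [-17.    1.2  10.8]
```

View pics/w5.png

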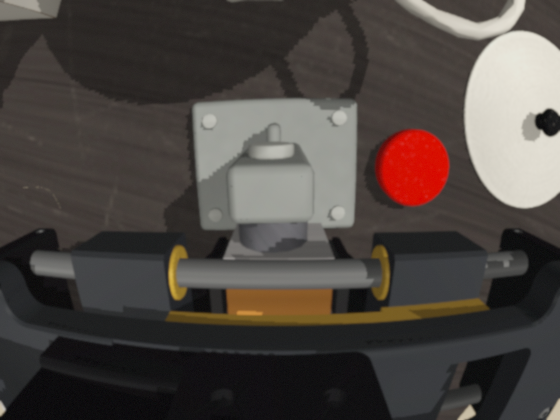

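View pics/s5.png

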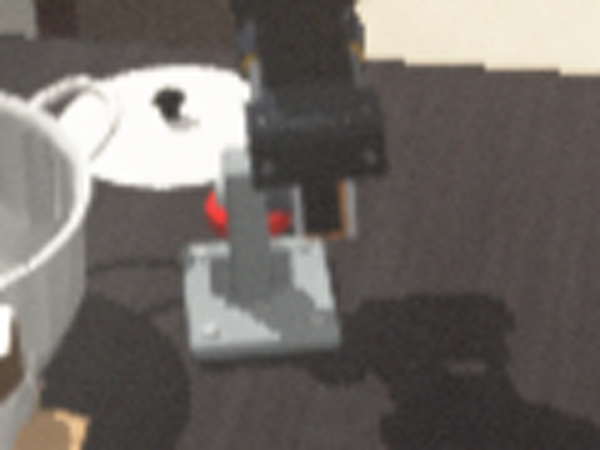

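It advanced 32.8 mm in all and stopped with 17 N against the collar, but the tool tipped by 3°. I'll square it up while keeping a light push so it seats flush.

Call:
send_rows([
  [0,1.5,0,0,0,-0.0005,1],
  [0,1.5,0,0,0,-0.0005,1],
  [0,0.5,0,0.001,0,0,1],
  [0,0.5,0,0.001,0,0,1],
  [0,0,0,0.0015,0,0,1],
  [0,0,0,0.0015,0,0,1],
  [0,0,0,0.0015,0,0,1],
  [0,0,0,0.0015,0,0,1],
  [0,0,0,0.0015,0,0,1],
  [0,0,0,0.0015,0,0,1],
])

```text
time: 12.65
ee_pos: [0.6048, -0.2181, 0.0849]
eef_rot: [0.991, 0.131, -0.001, -0.006]
ft_force: [-9.9, -0.4, 6.0]
width: 0.0458
```

```bash
python3 -c "
from pin import *
delta([.5727,-.2237,.087],down(15.7));print(read_state()['torque'])"
```

```text
t 12.65 pos [ 0.6048 -0.2181  0.0849] rotvec [-0.7   0.05 -0.64] shift [-0.0325 -0.003  -0.002 ] j [ 0.68  0.56 -0.54  1.55  0.29  1.13 -1.23] w 0.0458 F [-9.9 -0.4  6. ]
[0.04921235 2.16688375 0.07050545]
```

Call:
send_rows([
  [0,0,0,0,0,-0.001,1],
  [0,0,0,0,-0.0005,-0.001,1],
  [0,0,0,0.002,0,0,1],
  [0,0,0,0.002,0,0,1],
  [0,0,0,0.002,0,0,1],
  [0,0,0,0.002,0,0,1],
  [0,0,0,0.002,0,0,1],
  [0,0,0,0.002,0,0,1],
  [0,0,0,0.001,0,0,1],
  [0,0,0,0.001,0,0,1],
])

```text
time: 13.65
ee_pos: [0.605, -0.2183, 0.0857]
eef_rot: [0.992, 0.129, -0.016, -0.006]
ft_force: [-7.6, -0.3, 2.9]
width: 0.0459
```

```bash
python3 -c "
from pin import *
delta([.5727,-.2237,.087],down(15.7));print(read_state()['torque'])
im,d=camera('wrist');cv2.imwrite('pics/w6.png',im);cv2.imwrite('pics/w6z.png',cv2.resize(im[150:270,190:370],None,fx=4,fy=4,interpolation=cv2.INTER_CUBIC))
im,d=camera('side');cv2.imwrite('pics/s6.png',cv2.resize(im[150:195,230:290],None,fx=10,fy=10,interpolation=cv2.INTER_CUBIC))
"
```

```text
t 13.65 pos [ 0.605  -0.2183  0.0857] rotvec [-0.97  1.73 -0.91] shift [-0.0327 -0.003  -0.0003] j [ 0.66  0.57 -0.53  1.52  0.3   1.17 -1.24] w 0.0459 F [-7.6 -0.3  2.9]
[-0.07230089  1.51888057  0.09087536]
```

View pics/w6z.png

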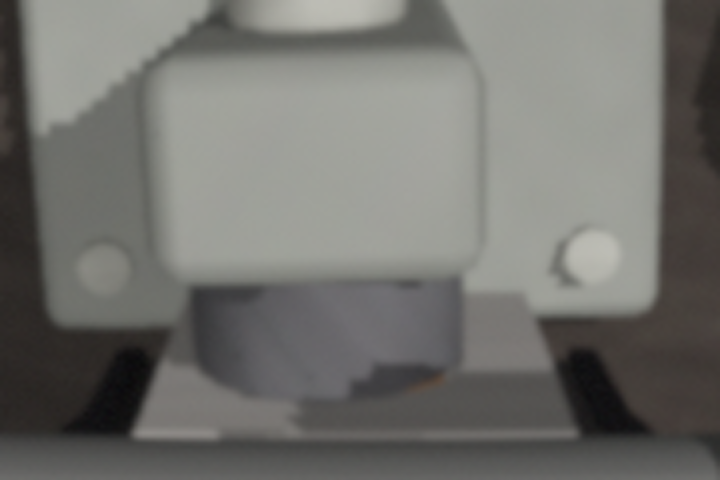

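View pics/s6.png

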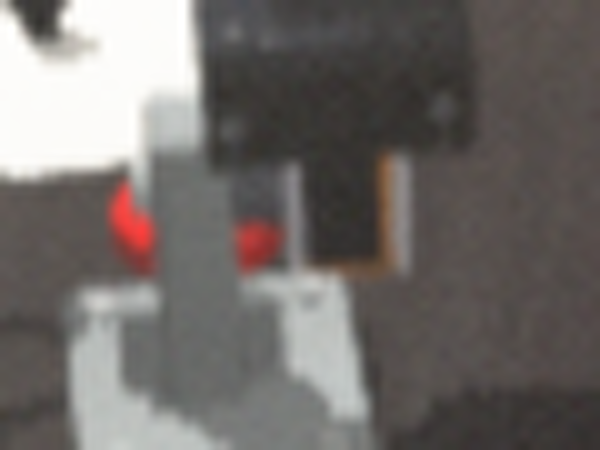

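The cap sits about 2.8 mm to one side of the collar centre, and a thin orange sliver at zoom (430,380) hints it isn't quite flush. I'll back off slightly, recentre, level and push again.

Call:
send_rows([
  [0,0,0,-0.003,0,0,1],
  [-0.5,1,-0.5,-0.002,0,0,1],
  [-0.5,0.7,-0.4,0,-0.001,0,1],
  [0,0,0,0,-0.001,0,1],
  [0,0,0,0,-0.0005,0,1],
  [0,0,0,0,0,0,1],
  [0,0,0,0,0,0,1],
  [0,0,0,0,0,0,1],
  [0,0,0,0,0,0,1],
  [0,0,0,0,0,0,1],
])

```text
time: 14.75
ee_pos: [0.6013, -0.2161, 0.0866]
eef_rot: [0.99, 0.138, 0.004, 0.001]
ft_force: [0.1, -0.1, -1.1]
width: 0.0452
```

```bash
python3 -c "
from pin import *
delta([.5727,-.2237,.087],down(15.7));print(read_state()['torque'])
im,d=camera('wrist');cv2.imwrite('pics/w7.png',im);cv2.imwrite('pics/w7z.png',cv2.resize(im[150:270,190:370],None,fx=4,fy=4,interpolation=cv2.INTER_CUBIC))
"
```

```text
t 14.75 pos [ 0.6013 -0.2161  0.0866] rotvec [ 0.17 -0.4   0.12] shift [-0.0296 -0.0005 -0.0006] j [ 0.68  0.54 -0.54  1.57  0.3   1.11 -1.22] w 0.0452 F [ 0.1 -0.1 -1.1]
[ 0.01202912  0.04834718 -0.05951669]
```

View pics/w7z.png

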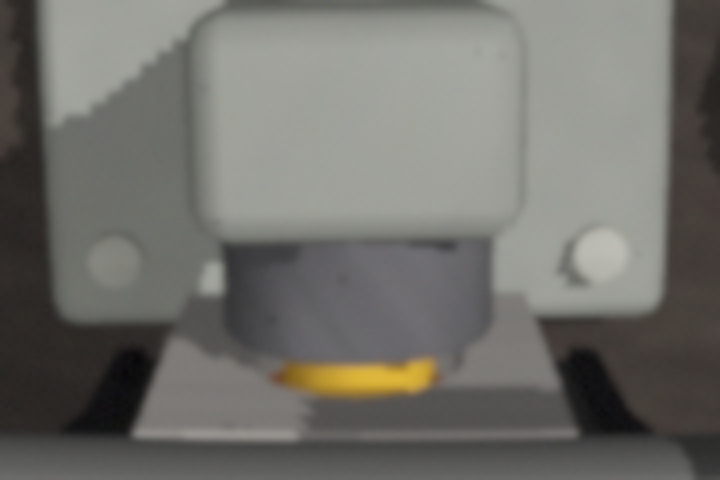

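It is now centred (collar 358 against cap 355) with the tool level and no force. I push home again.

Call:
send_rows([
  [0,0.3,0,0.002,0,0,1],
  [0,0,0,0.002,0,0,1],
  [0,0.2,0,0.002,0,0,1],
  [0,0.3,0,0.002,0,0,1],
  [0,0.5,0,0.002,0,0,1],
  [0,0.5,0,0.002,0,0,1],
  [0,0.5,0,0.002,0,0,1],
  [0,0.5,0,0.002,0,0,1],
  [0,0.5,0,0.002,0,0,1],
  [0,0.5,0,0.002,0,0,1],
])

```text
time: 15.8
ee_pos: [0.6041, -0.2165, 0.0837]
eef_rot: [0.991, 0.134, 0.018, -0.004]
ft_force: [-10.6, 0.2, 8.2]
width: 0.0457
```

```bash
python3 -c "
from pin import *
delta([.5727,-.2237,.087],down(15.7));print(read_state()['torque'])
im,d=camera('wrist');cv2.imwrite('pics/w8.png',im);cv2.imwrite('pics/w8z.png',cv2.resize(im[150:270,190:370],None,fx=4,fy=4,interpolation=cv2.INTER_CUBIC))
"
```

```text
t 15.8 pos [ 0.6041 -0.2165  0.0837] rotvec [-0.19 -2.11 -0.26] shift [-0.032  -0.0014 -0.0045] j [ 0.7   0.53 -0.55  1.59  0.28  1.07 -1.21] w 0.0457 F [-10.6   0.2   8.2]
[0.0194168  2.63680792 0.11382878]
```

View pics/w8z.png

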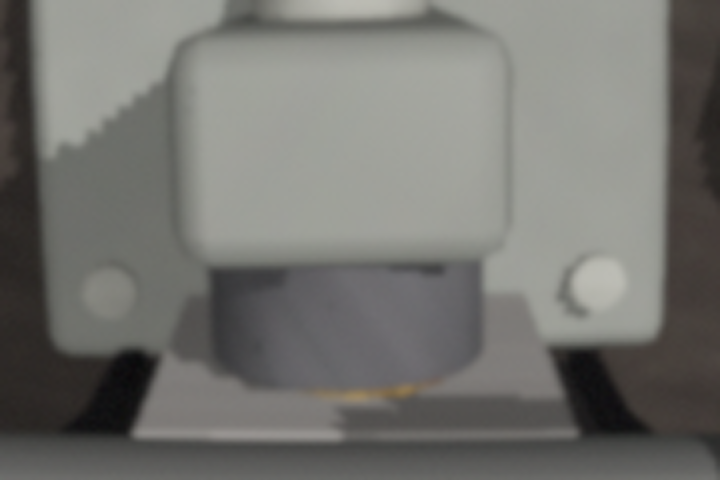

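It over-corrected: the nose is 2° up, leaving a top gap (orange arc at (365,390)). I level it and push gently.

Call:
send_rows([
  [0,-1,0,0,0,-0.002,1],
  [0,-1,0,0,0,-0.001,1],
  [0,0,0,0.001,0,-0.001,1],
  [0,0,0,0.001,0,0,1],
  [0,0.1,0,0.002,0,-0.0002,1],
  [0,0.1,0,0.002,0,-0.0002,1],
  [0,0.1,0,0.002,0,-0.0002,1],
  [0,0.1,0,0.002,0,-0.0002,1],
  [0,0.1,0,0.002,0,-0.0002,1],
  [0,0.1,0,0.002,0,-0.0002,1],
])

```text
time: 16.85
ee_pos: [0.605, -0.2177, 0.0853]
eef_rot: [0.991, 0.132, -0.011, -0.003]
ft_force: [-9.8, -0.9, 3.8]
width: 0.0457
```

```bash
python3 -c "
from pin import *
delta([.5727,-.2237,.087],down(15.7));print(read_state()['torque'])
im,d=camera('wrist');cv2.imwrite('pics/w9.png',im);cv2.imwrite('pics/w9z.png',cv2.resize(im[150:270,190:370],None,fx=4,fy=4,interpolation=cv2.INTER_CUBIC))
im,d=camera('side');cv2.imwrite('pics/s9.png',cv2.resize(im[150:195,230:290],None,fx=10,fy=10,interpolation=cv2.INTER_CUBIC))
"
```

```text
t 16.85 pos [ 0.605  -0.2177  0.0853] rotvec [-0.45  1.16 -0.52] shift [-0.0327 -0.0026 -0.001 ] j [ 0.66  0.56 -0.53  1.53  0.3   1.15 -1.24] w 0.0457 F [-9.8 -0.9  3.8]
[-0.15280335  2.23302458  0.10913036]
```

View pics/w9z.png

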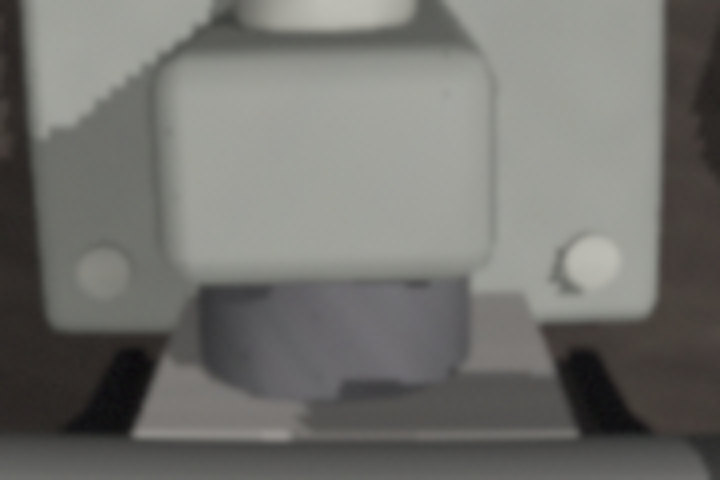

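View pics/s9.png

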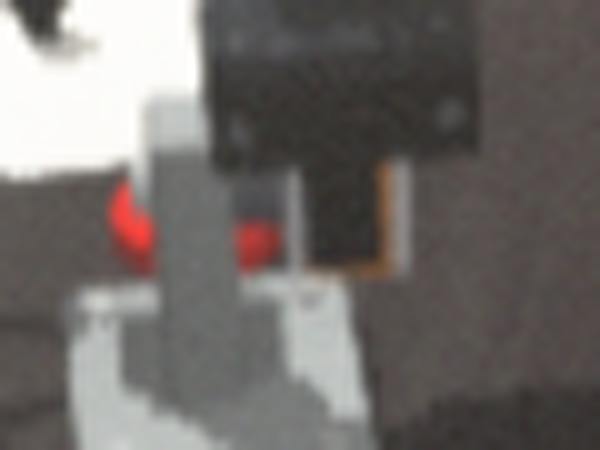

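No gap remains: the cap rests on the collar at a repeatable 32.7 mm under a 10 N push, and the tool passed through level. Fully home. Next I pull it off.

Call:
send_rows([
  [0,0,0,-0.004,0,0,1],
  [0,1,0,-0.005,-0.001,0,1],
  [0,0,0,-0.008,0,0,1],
  [0,0,0,-0.008,0,0,1],
  [0,0,0,-0.01,0,0,1],
  [0,0,0,-0.015,0,0,1],
  [0,0,0,-0.02,0,0,1],
  [0,0,0,-0.02,0,0,1],
  [0,0,0,-0.02,0,-0.02,1],
  [0,0,0,0,0,-0.03,1],
])

```text
time: 17.95
ee_pos: [0.4889, -0.2468, 0.1326]
eef_rot: [0.991, 0.132, -0.003, -0.006]
ft_force: [0.0, -1.0, -0.7]
width: 0.0461
```

```bash
python3 -c "
from pin import *
delta([.5,-.05,.45],down(15.7))"
```

```text
t 17.95 pos [ 0.4889 -0.2468  0.1326] rotvec [-0.67  0.23 -0.56] shift [ 0.0609 -0.1907 -0.3154] j [ 0.88  0.31 -0.57  1.76  0.18  1.13 -1.06] w 0.0461 F [ 0.  -1.  -0.7]
```

Call:
send_rows([
  [0,0,0,0,-0.004,-0.035,1],
  [0,0,0,0.006,-0.02,-0.035,1],
  [0,0,0,0.006,-0.02,-0.035,1],
  [0,0,0,0.006,-0.02,-0.035,1],
  [0,0,0,0.006,-0.02,-0.035,1],
  [0,0,0,0.006,-0.02,-0.035,1],
  [0,0,0,0.006,-0.02,-0.035,1],
  [0,0,0,0.006,-0.02,-0.035,1],
  [0,0,0,0.006,-0.02,-0.035,1],
  [0,0,0,0.006,-0.02,-0.035,1],
])

```text
time: 18.95
ee_pos: [0.487, -0.0556, 0.4974]
eef_rot: [0.992, 0.126, -0.003, -0.002]
ft_force: [0.7, 0.3, -0.9]
width: 0.0459
```

Call:
send_rows([
  [0,5,0,0,0,0,1],
  [0,5,0,0,0,0,1],
  [0,5,0,0,0,0,1],
  [0,5,0,0,0,0,1],
  [0,5,0,0,0,0,1],
  [0,5,0,0,0,0,1],
  [0,5,0,0,0,0,1],
  [0,5,0,0,0,0,1],
  [0,5,0,0,0,0,1],
  [0,0,0,0,0,0,1],
])

```text
time: 19.95
ee_pos: [0.4845, -0.0522, 0.5016]
eef_rot: [0.909, 0.117, 0.396, -0.047]
ft_force: [-0.3, 0.4, -1.2]
width: 0.0463
```

```bash
cat >> h.py <<'E'
def axis():
    s=read_state();r=R.from_quat(s["eef_rot"]);m=r.as_matrix();x=m[:,0];up=np.array([0,0,1.])
    a=np.cross(x,up);n=np.linalg.norm(a);ang=np.degrees(np.arctan2(n,x[2]));rv=a/n*ang
    print("toolx",np.round(x,3),"toolz",np.round(m[:,2],3),"tilt",round(ang,1),"rv tool",np.round(r.inv().apply(rv),2),"pos",np.round(s["ee_pos"],3),"j",np.round(s["joint_positions"],2),"w",s["width"],"t",s["time"],"up in tool",np.round(r.inv().apply(up),3))
E
python3 -c "
from h import *
axis()"
```

```text
toolx [0.659 0.176 0.732] toolz [ 0.709  0.179 -0.682] tilt 43.0 rv tool [ 0.   42.97  0.45] pos [ 0.484 -0.052  0.502] j [ 0.73 -0.5  -0.28  1.9  -0.7   1.11 -0.75] w 0.046271486799679705 t 19.95 up in tool [ 0.732  0.007 -0.682]
```

Tilting works and the deep end rises, but joint 2 is at its limit, so I move outward while turning.

Call:
send_rows([
  [0,0,0,0.02,0,0.015,1],
  [0,0,0,0.02,0,0.015,1],
  [0,0,0,0.02,0,0.015,1],
  [0,0,0,0.02,0,0.015,1],
  [0,5,0,0.02,0,0.015,1],
  [0,5,0,0,0,0.015,1],
  [0,5,0,0,0,0,1],
  [0,5,0,0,0,0,1],
  [0,5,0,0,0,0,1],
  [0,0,0,0,0,0,1],
])

```text
time: 20.95
ee_pos: [0.6138, -0.0199, 0.5105]
eef_rot: [0.799, 0.104, 0.589, -0.063]
ft_force: [-0.7, 0.7, -1.0]
width: 0.0456
```

```bash
python3 -c "
from h import *
axis()"
```

```text
toolx [0.284 0.091 0.954] toolz [ 0.928  0.224 -0.298] tilt 17.4 rv tool [-0.   17.34  1.23] pos [ 0.614 -0.02   0.51 ] j [ 0.41 -0.38 -0.19  2.08 -1.25  0.5  -0.26] w 0.045618390099624276 t 20.95 up in tool [ 0.954  0.021 -0.298]
```

Call:
send_rows([
  [-3,0,0,0.02,0,0,1],
  [-3,0,0,0.02,0,0,1],
  [-3,2,0,0.02,0,0,1],
  [-3,3,0,0.02,0,0,1],
  [-2,3,0,0.02,0,0,1],
  [0,3,0,0.02,0,0,1],
  [0,3,0,0,0,0,1],
  [0,3,0,0,0,0,1],
  [0,0,0,0,0,0,1],
  [0,0,0,0,0,0,1],
])

```text
time: 21.95
ee_pos: [0.634, -0.0027, 0.6611]
eef_rot: [0.715, 0.025, 0.698, 0.024]
ft_force: [0.1, 0.2, -1.1]
width: 0.0458
```

```bash
python3 -c "
from h import *
axis()"
```

```text
toolx [0.024 0.069 0.997] toolz [ 1.     0.002 -0.024] tilt 4.2 rv tool [-0.    1.38  3.97] pos [ 0.634 -0.003  0.661] j [ 0.37 -0.45 -0.34  1.99 -1.26  0.07 -0.38] w 0.0457633374029836 t 21.95 up in tool [ 0.997  0.069 -0.024]
```

Call:
send_rows([
  [0,0,1,0,0,0,1],
  [0,0.7,1,0,0,0,1],
  [0,0.7,1,0,0,0,1],
  [0,0,1,0,0,0,1],
  [0,0,0,0,0,0,1],
  [0,0,0,0,0,0,1],
  [0,0,0,0,0,0,1],
  [0,0,0,0,0,0,1],
  [0,0,0,0,0,0,1],
  [0,0,0,0,0,0,1],
])

```text
time: 22.95
ee_pos: [0.6315, -0.0032, 0.6667]
eef_rot: [0.712, -0.003, 0.702, -0.004]
ft_force: [0.5, 1.1, -0.9]
width: 0.0459
```

```bash
python3 -c "
from h import *
axis()
for n in ['wrist','side','top']:
  im,d=camera(n);cv2.imwrite('pics/%s10.png'%n,im);np.save('pics/%s10.npy'%n,d)
"
```

```text
toolx [ 0.015 -0.01   1.   ] toolz [ 1.     0.002 -0.015] tilt 1.0 rv tool [ 0.    0.83 -0.59] pos [ 0.632 -0.003  0.667] j [ 0.36 -0.45 -0.33  1.99 -1.27  0.07 -0.46] w 0.04594172387676492 t 22.95 up in tool [ 1.    -0.01  -0.015]
```

View pics/wrist10.png

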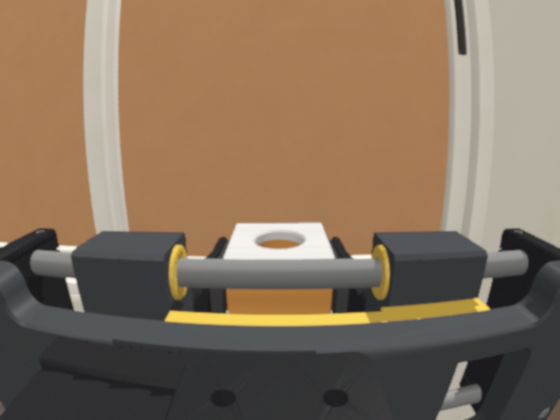

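View pics/side10.png

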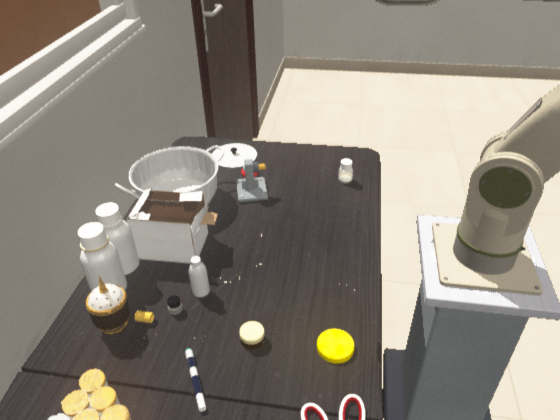

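View pics/top10.png

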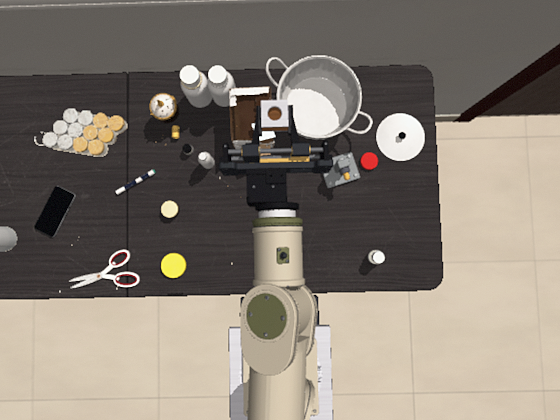

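The top view shows the hole facing up at (275,113). The side view shows the flask, vial and jar unmoved. I'll check depth, cap tilt, joint margins and the bystanders.

```bash
python3 - <<'E'
from h import *
print(np.round(read_state()["joint_positions"],4))
P=camera_params("top");d=np.load('pics/top10.npy');im=cv2.imread('pics/top10.png')
T=P["world_from_camera"];K=P["camera_matrix"]
def pt(u,v):
    o,dd=ray(P,(u,v));return o+dd*d[v,u]
print(np.round([pt(275,v)[2] for v in range(96,134,2)],3))
print(np.round([pt(u,113)[2] for u in range(256,298,2)],3))
pts=[pt(u,v) for v in range(101,127) for u in range(262,290) if 8.5<np.hypot(u-275,v-113) and abs(pt(u,v)[2]-.684)<.006]
pts=np.array(pts);A=np.c_[pts[:,:2]-pts[:,:2].mean(0),np.ones(len(pts))];c=np.linalg.lstsq(A,pts[:,2],rcond=None)[0];print(len(pts),pts.mean(0),"slopes deg",np.degrees(c[:2]))
# wrist: cap face edges vs before
for f in ['wrist2','w4','wrist10']:
    w=cv2.imread(f'pics/{f}.png');h=cv2.cvtColor(w,cv2.COLOR_BGR2GRAY)
    print(f,[int(np.argmax(np.abs(np.diff(h[215:262,u].astype(int))))+215) for u in (240,250,305,315)])
t0=cv2.imread('pics/top0.png');s0=cv2.imread('pics/side0.png');s1=cv2.imread('pics/side10.png')
for n,(x0,y0,x1,y1) in dict(flask=(185,250,212,300),jar=(235,315,270,350),vial=(335,155,358,187),gauge=(232,155,272,205)).items():
    print(n,np.abs(s0[y0:y1,x0:x1].astype(int)-s1[y0:y1,x0:x1]).mean().round(2))
E
```

```text
[ 0.3567 -0.4516 -0.3276  1.9872 -1.2668  0.0661 -0.4553]
[-0.003  0.     0.682  0.682  0.683  0.682  0.673  0.66   0.655  0.658
  0.657  0.654  0.655  0.681  0.68   0.68   0.669  0.656 -0.005]
[ 0.678  0.675  0.674  0.683  0.682  0.681  0.659  0.658  0.658  0.656
  0.653  0.657  0.664  0.682  0.683  0.682  0.675  0.677  0.676  0.009
 -0.005]
444 [ 0.63062791 -0.00393943  0.68135518] slopes deg [1.53611591 0.0379845 ]
wrist2 [259, 259, 259, 259]
w4 [259, 259, 259, 258]
wrist10 [222, 222, 222, 222]
flask 2.26
jar 1.69
vial 1.84
gauge 1.77
```

The hole measures 25 mm deep (0.682 to 0.656) and the face is level to about 1.5° by depth. Joints 5 and 6 sit close to their range ends, so I ease back 1° about tool y, which also levels the cap.

Call:
send_rows([
  [0,-0.5,0,0,0,0,1],
  [0,-0.5,0,0,0,0,1],
  [0,0,0,0,0,0,1],
  [0,0,0,0,0,0,1],
  [0,0,0,0,0,0,1],
  [0,0,0,0,0,0,1],
  [0,0,0,0,0,0,1],
  [0,0,0,0,0,0,1],
  [0,0,0,0,0,0,1],
  [0,0,0,0,0,0,1],
])

```text
time: 24.1
ee_pos: [0.6316, -0.0027, 0.6663]
eef_rot: [0.718, -0.003, 0.696, -0.005]
ft_force: [0.0, 0.8, -0.8]
width: 0.0458
```

```bash
python3 - <<'E'
from h import *
axis();s=read_state();print(np.round(s["joint_positions"],4),np.round(s["joint_vel"],3))
P=camera_params("top");im,d=camera("top")
def pt(u,v):
    o,dd=ray(P,(u,v));return o+dd*d[v,u]
pts=np.array([pt(u,v) for v in range(101,127) for u in range(262,290) if 8.5<np.hypot(u-275,v-113) and abs(pt(u,v)[2]-.684)<.006])
A=np.c_[pts[:,:2]-pts[:,:2].mean(0),np.ones(len(pts))];print(len(pts),pts.mean(0),np.degrees(np.linalg.lstsq(A,pts[:,2],rcond=None)[0][:2]))
E
```

```text
toolx [ 0.032 -0.011  0.999] toolz [ 0.999  0.003 -0.032] tilt 2.0 rv tool [ 0.    1.86 -0.61] pos [ 0.632 -0.003  0.666] j [ 0.47 -0.46 -0.4   1.97 -1.24  0.12 -0.52] w 0.04579247796970471 t 24.1 up in tool [ 0.999 -0.011 -0.032]
[ 0.4685 -0.4605 -0.397   1.9722 -1.2374  0.123  -0.5165] [-0.003  0.     0.002 -0.     0.     0.     0.   ]
426 [ 0.63070444 -0.0030054   0.68100771] [-0.10634211 -0.0528183 ]
```

The cap face is level to about 0.1°, at 0.68 m height, with the joints off their limits and the arm at rest. Handing in.

```bash
python3 -c "
from bench import *
print(close_job())"
```

```text
the job is handed in; nothing more can be done
None
```

The cap is held in the gripper with its deep hole straight up, about 0.68 m above the table and clear of the gauge. I handed the job in at about 24 s.

**Finding the deep end:** I presented the end facing away from the robot to the pin. It ran on with no force past the point where a shallow end would stop, so it was the deep one.

**Pushing it home:** The first pushes tipped the tool up to 3° and sat about 3 mm off-centre, so I backed off, recentred and pushed again. It seated against the collar at about 10 N, stopping where the first push had, with no gap visible in the wrist picture. The tool was about 1° off level at the end of that push.

**Last checks:**
- **Hole:** it faces up and measures about 25 mm deep in the top camera's depth image.
- **Level:** the cap's face is level to about 0.1° by that depth image. The tool itself reads 2° off upright, so the cap sits pitched slightly in the grip.
- **Grip:** the finger opening is 45.8 mm on the 46 mm cap, and the arm was at rest.
- **Bystanders:** the flask, vial, jar and gauge look unchanged in the side picture.

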